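# Unfold the vise crank and clamp the carving board

## Task

Swing the folded handle of the board vise's crank up until it stands fully upright, then turn the crank clockwise by that handle until the carved board is firmly clamped between the jaws, firm but without crushing its soft wood. Leave the handle upright, let go, and leave the other things on the table where they are.

Things in the scene. Friction and masses are not known exactly. Their poses are not given: they have to be found in the camera images.
- vise: Grey board vise fixed to the table; bed 130 mm (its x) by 340 mm (its y, -85 to +255 mm), 20 mm high. Origin at table height on the vertical crank axis, z up. At the origin a gearbox 90x95 mm, top 75 mm above the table, with a 48 mm boss to 87 mm. Along +y follow the moving jaw, the board and the fixed jaw (face at y = 216 mm); jaw tops are 42 mm above the table.
- crank_axis (a point): Point on the crank axis 122 mm above the table, level with the handle's folding hinge; axes as the vise's. The crank is a flat steel bar 18 mm wide, 8 mm thick, top 108 mm above the table, its hinge end 80 mm from the axis. The drive is stiff and stays where it is left: turned slowly with the jaw free it takes about 7 N of sideways push at the handle; each 10 N of clamping adds 1.2 N. At a halt some 5 N of the 7 N remain.
- crank (a joint): Crank angle in rad, growing clockwise seen from above (tightens: the moving jaw advances 9.55 mm per rad along the vise's +y). At angle a the bar points from the axis along (-cos a, +sin a) in the vise's x, y. Starts between -0.7 and 0.7; the board is met and pushed to the fixed jaw after roughly 3 to 5 rad of turning. End stops at -1.2 and 6.4.
- fold (a joint): Folding hinge of the handle in rad: 0 folded flat inward over the bar, free end towards the crank axis; 1.571 fully upright, at its stop. Its axis is level and square to the bar. The hinge is stiff and stays where it is left: moving it takes about 4 N at the middle of the grip, and so an equal pull or push along the bar folds the upright handle back. It starts between 0 and 0.3.
- grip_center (a point): Middle of the black handle grip, a round sleeve 24 mm thick, 48 mm long, spinning freely about its own length (a hand holding it need not turn with the crank). 36 mm from the folding hinge; the sleeve reaches from 12 to 60 mm from the hinge. Folded: level, centre line 14 mm above the bar's top; upright: centre 158 mm above the table. Its x runs along the grip away from the hinge.
- fold_pivot (a point): Centre of the folding hinge at the crank bar's outer end, 80 mm from the crank axis, 122 mm above the table.
- board_center (a point): Centre of the carved printing board lying loose and flat on the vise bed between the jaws: soft pear wood, about 130 mm (its x) by 95 mm (its y, between the jaws), 24 mm high, 0.15 to 0.3 kg. It has some room to either jaw.
- board: The same carved board; origin under its centre. Firm clamping is 25 to 60 N on it, felt as 3 to 7 N more sideways push at the handle than with the jaw free (a good aim, read at a halt, is 10 to 11 N of push in all); beyond 75 N the wood is crushed.
- jaw: The moving jaw, 120 mm wide; origin at the middle of the lower edge of its steel face, which looks along the vise's +y. The face is a steel pad on stiff springs that give about 1 mm per 20 N. Driven by the crank.
- chisel: A bystander, to be left where it is: carving chisel lying flat, 20 mm round wooden handle 100 mm long and a 70 mm steel blade; origin at the ferrule, underside
- gouge: A bystander, to be left where it is: second chisel lying flat, 90 mm dark handle and 70 mm blade; origin at the ferrule, underside
- pad_brush: A bystander, to be left where it is: round wooden pad brush with a knob, 72 mm across, 66 mm high; origin under its centre
- mallet: A bystander, to be left where it is: wooden mallet lying flat, head 50x100x48 mm, handle 150 mm; origin at the table where the handle meets the head
- ink_bowl: A bystander, to be left where it is: white bowl, 100 mm across, 45 mm high; origin under its centre
- spare_block: A bystander, to be left where it is: uncarved block lying flat, 100x150x26 mm; origin under its centre
- tool_cup: A bystander, to be left where it is: blue ceramic cup, 80 mm across, 100 mm high; origin under its centre
There are look-alikes about, which are no part of the job. What is shaped like the board but blue or orange is not meant.

How it is judged:
By the outcome, as a careful person would: the job done as asked, in the order asked, and still so for the second after the job is handed in, with the robot touching nothing.
It also fails if it takes over 70 s, if anything falls off the work surface, if the arm or the gripper's body presses on something with over 40 N, if the wrist force passes 120 N, or if a joint passes its speed limit or range.

## Robot

A 6-joint arm with a two-finger parallel gripper is mounted at the origin on the work surface. World frame = base frame: x ahead of the robot, y to its left, z up, the work surface at z = 0. Lengths are in m, angles in rad, forces in N, time in s.
With the tool pointing down it reaches from about 0.375 to 0.9 m from the base axis. Payload 3.1 kg.
Tool frame: the origin (TCP) lies on the centre line of the jaws, within the pads' length; the fingertips stand 19 mm ahead of it and the grasp point (between the pads) is the TCP; z points along the fingers, y is the direction in which the jaws open and shut (so a half turn about z gives the same grasp; the last joint's range is limited). The gripper opens to 85 mm and grips with 20 to 120 N. Pads are 22 mm wide; open, the fingers measure 114 mm over their backs; the gripper's body (76 mm by 85 mm) begins 54 mm behind the grasp point. The pads swing forward as they close: fully open they stand 13 mm farther back than shut.
Start: joints at [1.062, 0.527, 1.433, -0, 1.181, -0.178], TCP at [0.203, 0.591, 0.25] pointing down, gripper open.
Joint ranges: [-3.08, 3.08], [-0.75, 2.2], [0.22, 2.44], [-1.43, 4.57], [0, 2.65], [-2.85, 2.85]. Speed limits (rad/s): [2.79, 2.79, 3.14, 3.14, 3.14, 3.14].

## Interface

Orientations are given as a unit quaternion [x, y, z, w].
In Python, from station import manip, imaging, workorder gives the robot as it stands.
- The arm moves only by the shell command python3 -m creep 'ROWS' [FORCE]. ROWS is a JSON object of lists of equal length, an entry for each row: "claw": the finger opening in cm, from 0 to 8.54; "dp": the shift along the tool's x, y, z in cm, a list of three; "roll": the turn about the tool's z in rad. In form: {"claw": [claw, ...], "dp": [[dx, dy, dz], ...], "roll": [roll, ...]}. A call has 1 to 12 rows; each row is the pose to reach, as a shift and turn from the pose commanded when the call began, along the tool's axes at that moment; what a row does not reach only later rows make up. A row lasts 1/10 s, in which the tool goes at most 50 mm and 8.59 degrees, less where a joint would pass 70% of its speed; a pose out of reach is approached as far as the arm can. A call with a gripper value outside its range is refused whole. The fingers move at their own pace and stop on an object; FORCE is the grip in N (left out, the last holds). Time passes only in rows, so rows that repeat a pose let the fingers close. It gives the time, the measured TCP pose, the force and the opening at its end, in the units of the state.
- manip.sense(): the state, without advancing time (a new reading comes with each control period).
- imaging.snapshot(name): name is "scene" or "top" or "wrist"; returns a dict with "image" (480x640x3 uint8, red, green, blue), "z_map" (480x640 float32, m along the optical axis (not along the pixel's ray), 0 where there is no reading), "vfov" (degrees; the focal length in pixels is half the picture's height over the tangent of half this angle, whatever the lens; pixels are square), "cx", "cy" (the principal point, pixels), "R" (3x3) and "t" (3): a world point X has camera coordinates R X + t. Camera axes: x right, y down, z forward; pixel columns grow to the right and rows downward; lengths in m; the calibration is good to about 2 mm. A picture is of the moment at which its call begins.
- workorder.sign_off(): hands the job in, once; it reports no verdict.
The state is a dict: "t": time; "q": joint angles; "qd": joint speeds; "tau": joint torques, N m; "tcp_pos": TCP position; "tool_rot": TCP orientation; "force": force on the tool from outside, world axes, zero at the start; "ft_torque": the same for the moment, N m; "finger_gap": opening from 0.0 (shut) to 1.0 (fully open).
Only numpy, scipy, OpenCV 4.12 (cv2) and the standard library are available. Lean on these libraries where they do the work, as an engineer would, in place of code of your own. Each camera call takes 0.05 s, during which the arm holds its last target.

## Working session

There is one attempt and no reset: what is moved stays moved. The work goes in short steps, Python scripts to look and compute and a shell command to move; the robot and the scene stay as the last step left them, time stands still between calls to the robot, and variables do not carry over. Pictures are saved under pics/ and viewed, and the job is handed in when it is done.

```bash
ls; mkdir -p pics; cat > h.py <<'E'
import numpy as np, cv2
from station import manip, imaging, workorder
def snap(n,f):
    s=imaging.snapshot(n); cv2.imwrite('pics/'+f+'.png',s['image'][:,:,::-1]); np.savez('pics/'+f+'.npz',**s); return s
def foc(s): return 240/np.tan(np.radians(float(s['vfov']))/2)
def pt(s,u,v,z=None):
    f=foc(s); d=np.array([(u-s['cx'])/f,(v-s['cy'])/f,1.]); R=np.array(s['R']);t=np.array(s['t'])
    o=-R.T@t; w=R.T@d
    if z is None: return o+w*s['z_map'][int(v),int(u)]
    return o+w*(z-o[2])/w[2]
def cloud(s):
    f=foc(s); v,u=np.mgrid[:480,:640]; z=s['z_map']
    P=np.stack([(u-s['cx'])/f*z,(v-s['cy'])/f*z,z],-1)
    return (P-np.array(s['t']))@np.array(s['R'])
def proj(s,X):
    c=np.array(s['R'])@np.array(X)+np.array(s['t']); f=foc(s); return c[0]/c[2]*f+s['cx'],c[1]/c[2]*f+s['cy']
E
python3 - <<'E'
from h import *
for n in ('scene','top','wrist'):
    s=snap(n,n+'0'); print(n,s['vfov'],s['cx'],s['cy'],(-np.array(s['R']).T@np.array(s['t'])).round(3),np.array(s['R']).round(2).tolist())
st=manip.sense();print(st)
E
```

```text
pics
scene 54.69222761436221 323.881429225874 237.14748142671945 [ 1.577 -0.036  0.721] [[0.06, 1.0, -0.02], [0.51, -0.04, -0.86], [-0.86, 0.04, -0.51]]
top 57.637671922507145 316.39200420313347 241.52936150351056 [0.401 0.019 1.043] [[-0.03, -1.0, 0.0], [-0.98, 0.03, -0.17], [0.17, -0.01, -0.98]]
wrist 68.72656004005657 321.03091130062325 242.69927628778663 [0.13  0.615 0.372] [[0.32, 0.95, -0.0], [0.9, -0.31, 0.3], [0.29, -0.1, -0.95]]
{'t': 0.15, 'q': array([ 1.06148395e+00,  5.28258826e-01,  1.43358303e+00,  2.02762386e-05,
        1.18139404e+00, -1.78558265e-01]), 'qd': array([-0.00087686, -0.00337989, -0.00513781,  0.00022601, -0.00060157,
        0.00089119]), 'tau': array([ 4.47543343e-04, -4.42744946e+01, -1.78275472e+01, -2.77472182e-04,
        5.55535866e-03, -1.34483358e-08]), 'tcp_pos': array([0.20272629, 0.59067895, 0.24956252]), 'tool_rot': array([ 1.64628000e-01,  9.86355385e-01, -7.70342659e-04, -2.85873498e-04]), 'force': array([0.48370516, 0.29099702, 0.02901158]), 'ft_torque': array([0.01344903, 0.00161783, 0.01831016]), 'finger_gap': 1.0051071057415029}
```

View pics/top0.png

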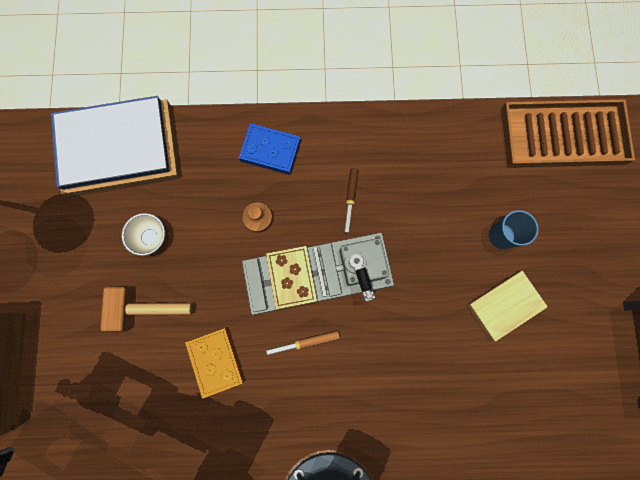

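View pics/scene0.png

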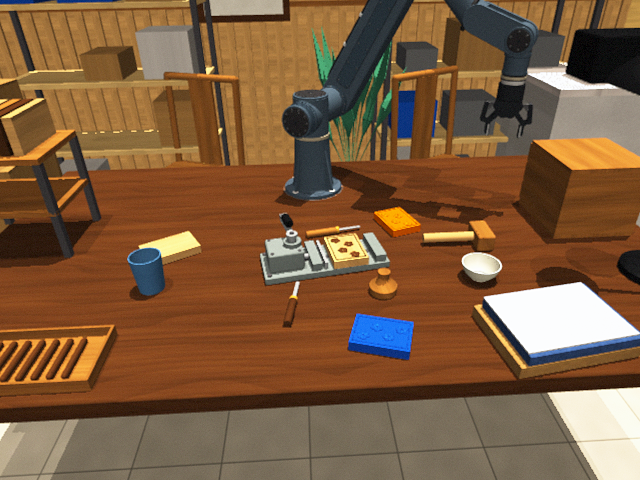

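View pics/wrist0.png

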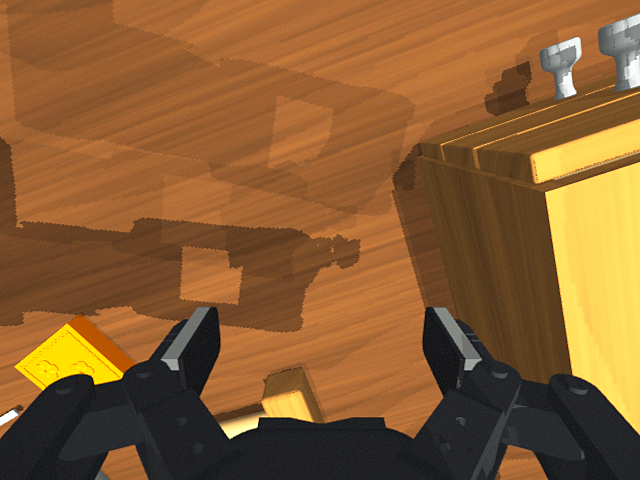

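```bash
python3 - <<'E'
import cv2
i=cv2.imread('pics/top0.png')[210:330,230:410]
cv2.imwrite('pics/topcrop.png',cv2.resize(i,None,fx=4.4,fy=4.4,interpolation=cv2.INTER_CUBIC))
i=cv2.imread('pics/scene0.png')[195:290,245:405]
cv2.imwrite('pics/scenecrop.png',cv2.resize(i,None,fx=5,fy=5,interpolation=cv2.INTER_CUBIC))
E
```

```text
(no output)
```

View pics/topcrop.png

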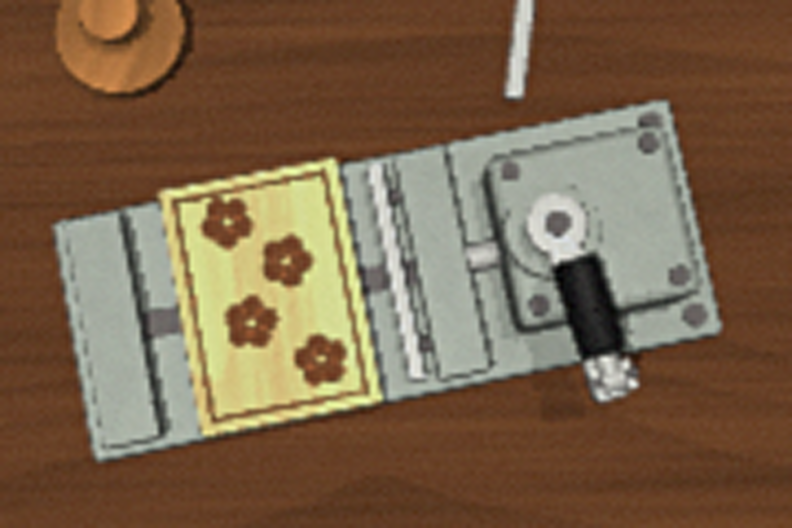

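View pics/scenecrop.png

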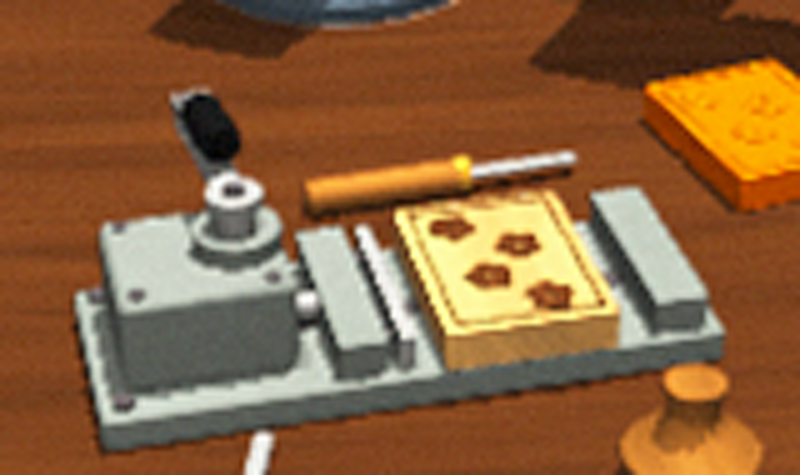

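```bash
cat >> h.py <<'E'
def ld(f): return dict(np.load('pics/'+f+'.npz'))
E
python3 - <<'E'
from h import *
s=ld('top0')
c=lambda x,y:(230+x/4.4-.4,210+y/4.4-.4)
C=[pt(s,*c(*p),z=.02) for p in [(55,225),(668,100),(720,330),(98,460)]]
for a in C: print(a.round(4))
C=np.array(C); print([np.linalg.norm(C[i]-C[(i+1)%4]).round(4) for i in range(4)])
yd=(C[0]+C[3]-C[1]-C[2]); yd/=np.linalg.norm(yd); xd=np.array([yd[1],-yd[0],0])
o=C.mean(0)-yd*.085; print('yaw of vise y',np.arctan2(yd[1],yd[0]),'x dir',xd,'origin est',o)
for z in (.11,.12): print('hub',pt(s,*c(557,222),z=z))
h=pt(s,*c(612,378),z=.122);print('hinge',h,'depth',pt(s,*map(round,c(587,305))))
hub=pt(s,*c(557,222),z=.115)
d=h-hub; print('r',np.linalg.norm(d[:2]),'a',np.arctan2(d@yd,-d@xd))
d=h-o; print('r',np.linalg.norm(d[:2]),'a',np.arctan2(d@yd,-d@xd))
g0=pt(s,*c(575,258),z=.122);g1=pt(s,*c(602,355),z=.122);print('grip',g0,g1,np.linalg.norm(g1-g0))
E
```

```text
[0.5383 0.1874 0.02  ]
[ 0.5982 -0.1451  0.02  ]
[ 0.4729 -0.1663  0.02  ]
[0.4133 0.1644 0.02  ]
[np.float64(0.3379), np.float64(0.1271), np.float64(0.3361), np.float64(0.1271)]
yaw of vise y 1.7491533151116654 x dir [0.98413651 0.17741287 0.        ] origin est [ 0.52073846 -0.07354184  0.02      ]
hub [ 0.52134982 -0.07309525  0.11      ]
hub [ 0.52005578 -0.07210634  0.12      ]
hinge [ 0.44420656 -0.09500179  0.122     ] depth [ 0.47803498 -0.08314817  0.13490698]
r 0.07970871550595095 a -0.10651616307847075
r 0.07948371871164334 a -0.09502755134555793
grip [ 0.50209938 -0.07985379  0.122     ] [ 0.45524276 -0.09073357  0.122     ] 0.04810314107445979
```

```bash
cat >> h.py <<'E'
from scipy.spatial.transform import Rotation as Ro
O=np.array([.521,-.073]); H0=np.array([.4442,-.0950])
yaw=0.178; XD=np.array([np.cos(yaw),np.sin(yaw)]); YD=np.array([-np.sin(yaw),np.cos(yaw)])
def to(P,xang=None,st=None):
    st=st or manip.sense(); R=Ro.from_quat(st['tool_rot']).as_matrix()
    d=R.T@(np.array(P)-st['tcp_pos'])*100
    print('dp cm',d.round(2))
    if xang is not None:
        c=np.arctan2(R[1,0],R[0,0]); print('roll',(-(xang-c)+np.pi)%(2*np.pi)-np.pi)
def show():
    st=manip.sense(); print('t',round(st['t'],2),'tcp',st['tcp_pos'].round(4),'F',st['force'].round(1),'gap',round(st['finger_gap'],3),'q',st['q'].round(2)); return st
E
python3 -c "
from h import *
u=O-H0;print(np.arctan2(u[1],u[0]))
to([.4787,-.085,.2],np.arctan2(u[1],u[0]))"
```

```text
0.2789874168058883
dp cm [-48.05 -54.93   5.03]
roll 2.5318431661410212
```

```bash
python3 -m creep '{"claw":[6,6,6,6,6,6,6,6,6,6,6,6],"dp":[[-3.2,-3.7,0.3],[-6.4,-7.3,0.6],[-9.6,-11,1],[-12.8,-14.7,1.3],[-16,-18.3,1.6],[-19.2,-22,2],[-22.4,-25.6,2.3],[-25.6,-29.3,2.6],[-28.8,-33,3],[-32,-36.6,3.3],[-35.2,-40.3,3.6],[-38.4,-44,4]],"roll":[0.15,0.3,0.45,0.6,0.75,0.9,1.05,1.2,1.35,1.5,1.65,1.8]}' 30; python3 -c "
from h import *
show();to([.4787,-.085,.2],.278)"
```

```text
t: 1.35
tcp_pos: [0.4237, 0.0483, 0.2103]
tool_rot: [0.877, 0.481, 0.0, 0.0]
force: [1.1, 0.1, -0.1]
finger_gap: 0.7
t 1.35 tcp [0.4237 0.0483 0.2103] F [ 1.1  0.1 -0.1] gap 0.7 q [-0.15  0.33  1.95  0.    0.86  0.42]
dp cm [-8.29 11.79  1.03]
roll 0.7262939303085059
```

```bash
python3 -m creep '{"claw":[6,6,6,6,6,6,6],"dp":[[-2,3,0.3],[-4,6,0.5],[-6,9,0.8],[-8.3,11.8,1],[-8.3,11.8,1],[-8.3,11.8,1],[-8.3,11.8,1]],"roll":[0.15,0.3,0.45,0.6,0.726,0.726,0.726]}'; python3 - <<'E'
from h import *
show();to([.4787,-.085,.123],.278)
s=snap('wrist','wrist1')
E
```

```text
t: 2.05
tcp_pos: [0.4785, -0.0824, 0.2]
tool_rot: [0.99, 0.143, -0.001, -0.0]
force: [-0.2, -0.1, 0.9]
finger_gap: 0.705
t 2.05 tcp [ 0.4785 -0.0824  0.2   ] F [-0.2 -0.1  0.9] gap 0.705 q [-0.4   0.42  1.83  0.    0.9   0.88]
dp cm [-0.05  0.26  7.7 ]
roll 0.009456461267294713
```

View pics/wrist1.png

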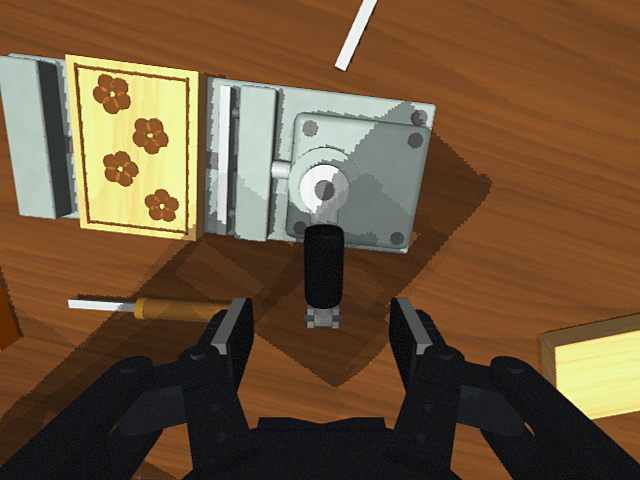

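```bash
python3 - <<'E'
from h import *
s=ld('wrist1')
m=(s['image'].max(2)<45); m[:200]=0;m[330:]=0;m[:,:295]=0;m[:,355:]=0
v,u=np.nonzero(m); print(u.min(),u.max(),v.min(),v.max(),u.mean(),v.mean())
P=cloud(s)
for vv in (232,245,260,275,290,300): 
    print(vv,pt(s,323,vv).round(4),pt(s,u.mean(),vv,z=.122).round(4))
print('hub',pt(s,324,190,z=.122),pt(s,324,190),'hinge',pt(s,322,318,z=.122),pt(s,322,318))
E
```

```text
303 343 224 320 323.234110507825 265.31874800383264
232 [ 0.5013 -0.0778  0.1311] [ 0.4989 -0.0787  0.122 ]
245 [ 0.4954 -0.0795  0.136 ] [ 0.4911 -0.081   0.122 ]
260 [ 0.4869 -0.082   0.1363] [ 0.4819 -0.0838  0.122 ]
275 [ 0.4775 -0.0849  0.1348] [ 0.4724 -0.0866  0.122 ]
290 [ 0.468  -0.0877  0.1339] [ 0.4626 -0.0895  0.122 ]
300 [ 0.4618 -0.0896  0.134 ] [ 0.456  -0.0915  0.122 ]
hub [ 0.52297197 -0.07194602  0.122     ] [ 0.52139563 -0.07249575  0.11161319] hinge [ 0.44343311 -0.09441786  0.122     ] [ 0.44583994 -0.09369372  0.12639427]
```

```bash
python3 -m creep '{"claw":[6,6,6,6],"dp":[[0,0,2],[0,0,4],[0,0,5],[0,0,5]],"roll":[0,0,0,0]}'; python3 - <<'E'
from h import *
show();to([.479,-.0845,.124],.278)
E
```

```text
t: 2.5
tcp_pos: [0.4781, -0.0817, 0.1493]
tool_rot: [0.99, 0.143, -0.001, -0.001]
force: [-0.2, -0.2, 0.3]
finger_gap: 0.703
t 2.5 tcp [ 0.4781 -0.0817  0.1493] F [-0.2 -0.2  0.3] gap 0.703 q [-0.4   0.51  1.87  0.    0.77  0.88]
dp cm [0.02 0.3  2.53]
roll 0.00871492261900464
```

```bash
python3 -m creep '{"claw":[6,6,5,4,3,2,2,2,2],"dp":[[0,0.3,1.5],[0,0.3,2.5],[0,0.3,2.5],[0,0.3,2.5],[0,0.3,2.5],[0,0.3,2.5],[0,0.3,2.5],[0,0.3,2.5],[0,0.3,2.5]],"roll":[0,0,0,0,0,0,0,0,0]}' 30; python3 - <<'E'
from h import *
show();snap('wrist','wrist2')
E
```

```text
t: 3.4
tcp_pos: [0.4799, -0.0844, 0.1259]
tool_rot: [0.99, 0.142, 0.0, -0.001]
force: [0.8, 5.2, 1.7]
finger_gap: 0.266
t 3.4 tcp [ 0.4799 -0.0844  0.1259] F [0.8 5.2 1.7] gap 0.266 q [-0.41  0.55  1.89  0.    0.71  0.88]
```

View pics/wrist2.png

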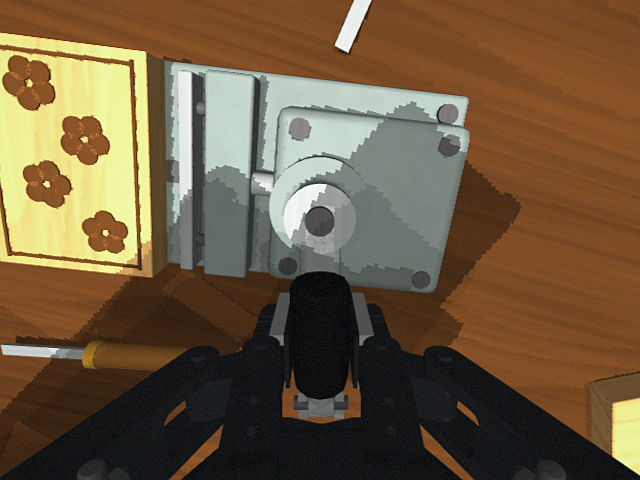

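```bash
python3 -m creep '{"claw":[2,2,2,2,2,2],"dp":[[-0.07,0,-0.5],[-0.22,0,-1.05],[-0.44,0,-1.55],[-0.75,0,-2.02],[-1.11,0,-2.43],[-1.11,0,-2.43]],"roll":[0,0,0,0,0,0]}' 30; python3 - <<'E'
from h import *
show();snap('wrist','wrist3')
E
```

```text
t: 4.05
tcp_pos: [0.4694, -0.0875, 0.1492]
tool_rot: [0.99, 0.141, 0.001, -0.001]
force: [2.3, 6.0, -7.3]
finger_gap: 0.265
t 4.05 tcp [ 0.4694 -0.0875  0.1492] F [ 2.3  6.  -7.3] gap 0.265 q [-0.42  0.5   1.89  0.    0.75  0.86]
```

View pics/wrist3.png

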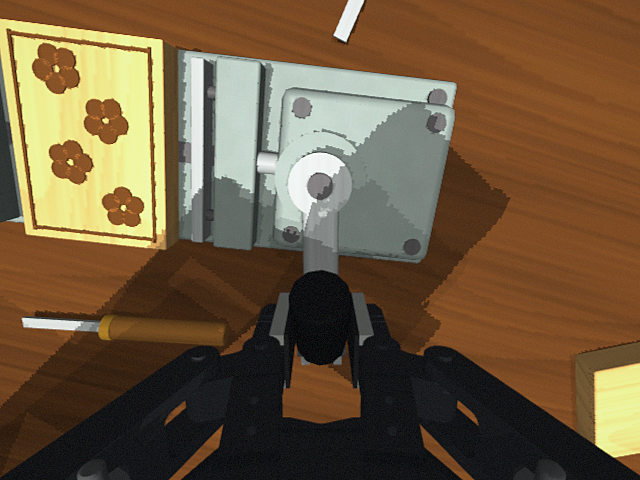

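```bash
python3 -m creep '{"claw":[2,2,2,2,2,2,2],"dp":[[-0.43,0,-0.36],[-0.9,0,-0.64],[-1.42,0,-0.86],[-1.95,0,-0.99],[-2.32,0,-1.04],[-2.6,0,-1.05],[-2.6,0,-1.05]],"roll":[0,0,0,0,0,0,0]}' 30; python3 - <<'E'
from h import *
show();snap('wrist','wrist4');snap('scene','scene4')
i=cv2.imread('pics/scene4.png')[150:290,205:405]
cv2.imwrite('pics/scene4c.png',cv2.resize(i,None,fx=4,fy=4,interpolation=cv2.INTER_CUBIC))
E
```

```text
t: 4.8
tcp_pos: [0.4479, -0.0947, 0.1613]
tool_rot: [0.99, 0.14, 0.005, -0.0]
force: [7.5, 11.2, 1.3]
finger_gap: 0.268
t 4.8 tcp [ 0.4479 -0.0947  0.1613] F [ 7.5 11.2  1.3] gap 0.268 q [-0.46  0.45  1.94  0.01  0.74  0.83]
```

View pics/wrist4.png

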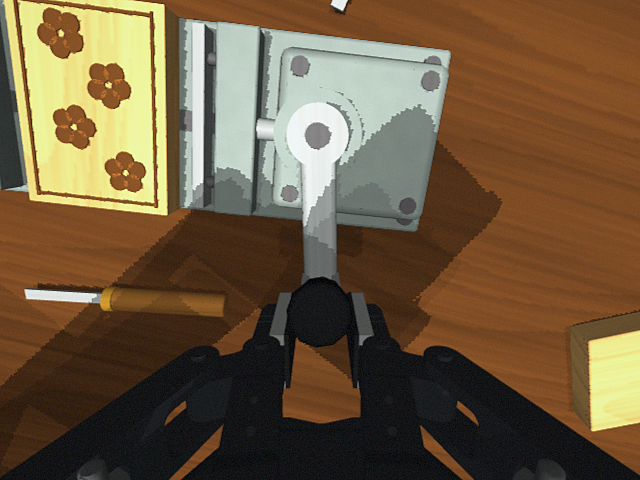

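View pics/scene4c.png

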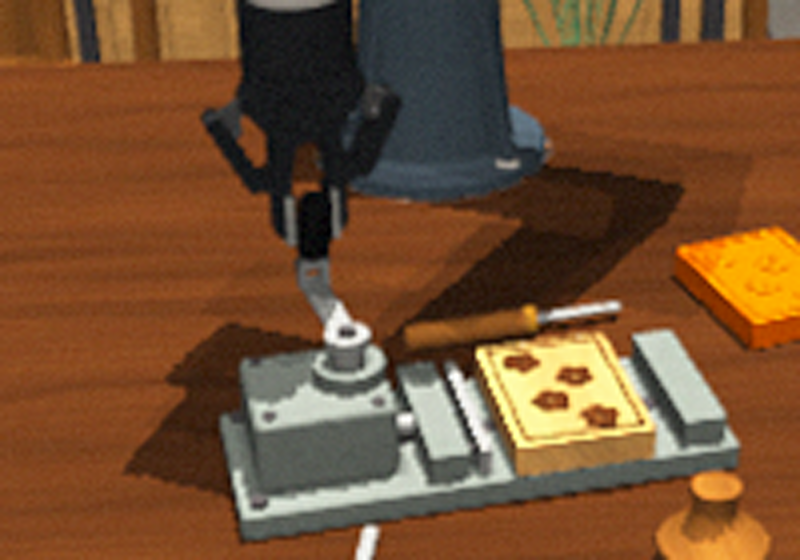

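```bash
python3 -m creep '{"claw":[2,2,2],"dp":[[-0.2,-0.2,0],[-0.2,-0.2,0],[-0.2,-0.2,0]],"roll":[0,0,0]}' 30; python3 - <<'E'
from h import *
st=show(); d=st['tcp_pos'][:2]-O; print(np.linalg.norm(d),'a',np.arctan2(d@YD,-d@XD)); n=d/np.linalg.norm(d); print('rad',st['force'][:2]@n,'tan',st['force'][:2]@np.array([n[1],-n[0]]))
E
```

```text
t: 5.2
tcp_pos: [0.4468, -0.0948, 0.1616]
tool_rot: [0.99, 0.141, 0.006, 0.001]
force: [9.4, 7.3, -0.2]
finger_gap: 0.266
t 5.2 tcp [ 0.4468 -0.0948  0.1616] F [ 9.4  7.3 -0.2] gap 0.266 q [-0.46  0.45  1.94  0.01  0.74  0.83]
0.07728838492921333 a -0.107288081875083
rad -11.108590617091354 tan 4.377884646024802
```

```bash
python3 - <<'E'
from h import *
s=snap('wrist','wrist5')
g=s['image'].max(2)
P=cloud(s)
m=(g<60)&(P[...,2]>.17)&(P[...,2]<.2); m[:250]=0; m[360:]=0; m[:,:285]=0;m[:,355:]=0
v,u=np.nonzero(m);print(len(v),P[m].min(0),P[m].max(0),P[m].mean(0),(P[m].max(0)+P[m].min(0))/2)
s2=s
i=s['image'][100:380,240:400,::-1]; cv2.imwrite('pics/w5c.png',cv2.resize(i,None,fx=2.1,fy=2.1))
E
```

```text
3775 [ 0.44055237 -0.10806267  0.17000165] [ 0.47462886 -0.07939685  0.18193959] [ 0.4631416  -0.09033179  0.17727486] [ 0.45759061 -0.09372976  0.17597062]
```

View pics/w5c.png

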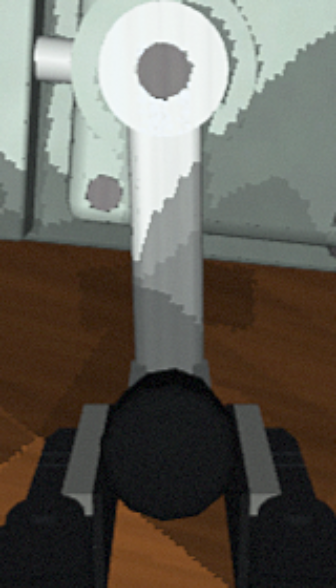

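```bash
python3 - <<'E'
from h import *
s=ld('wrist5'); P=cloud(s)
for v in range(270,352,5): print(v,[tuple((P[v,u]*1000).round(0).astype(int)) for u in (308,320,332)])
E
```

```text
270 [(np.int64(451), np.int64(-87), np.int64(107)), (np.int64(453), np.int64(-94), np.int64(107)), (np.int64(455), np.int64(-100), np.int64(107))]
275 [(np.int64(449), np.int64(-88), np.int64(109)), (np.int64(450), np.int64(-94), np.int64(107)), (np.int64(453), np.int64(-100), np.int64(109))]
280 [(np.int64(467), np.int64(-85), np.int64(159)), (np.int64(520), np.int64(-74), np.int64(285)), (np.int64(468), np.int64(-94), np.int64(154))]
285 [(np.int64(472), np.int64(-84), np.int64(175)), (np.int64(473), np.int64(-88), np.int64(174)), (np.int64(474), np.int64(-92), np.int64(174))]
290 [(np.int64(470), np.int64(-84), np.int64(175)), (np.int64(471), np.int64(-88), np.int64(174)), (np.int64(473), np.int64(-92), np.int64(175))]
295 [(np.int64(469), np.int64(-85), np.int64(175)), (np.int64(470), np.int64(-89), np.int64(176)), (np.int64(471), np.int64(-93), np.int64(175))]
300 [(np.int64(467), np.int64(-85), np.int64(176)), (np.int64(469), np.int64(-89), np.int64(177)), (np.int64(470), np.int64(-93), np.int64(177))]
305 [(np.int64(466), np.int64(-85), np.int64(177)), (np.int64(466), np.int64
[... 683 characters left out ...]
(-88), np.int64(180)), (np.int64(459), np.int64(-92), np.int64(179)), (np.int64(460), np.int64(-96), np.int64(179))]
335 [(np.int64(457), np.int64(-88), np.int64(180)), (np.int64(458), np.int64(-92), np.int64(180)), (np.int64(459), np.int64(-96), np.int64(181))]
340 [(np.int64(456), np.int64(-89), np.int64(181)), (np.int64(456), np.int64(-93), np.int64(180)), (np.int64(457), np.int64(-97), np.int64(180))]
345 [(np.int64(337), np.int64(-116), np.int64(-1)), (np.int64(455), np.int64(-93), np.int64(181)), (np.int64(455), np.int64(-97), np.int64(180))]
350 [(np.int64(332), np.int64(-117), np.int64(-1)), (np.int64(335), np.int64(-128), np.int64(-1)), (np.int64(338), np.int64(-139), np.int64(-1))]
```

```bash
python3 -m creep '{"claw":[3,4,5,6,6,6,6,6,6,6,6,6],"dp":[[0,0,0],[0,0,0],[0,0,0],[0,0,-2],[0,0,-5],[0,0,-6.5],[0,0,-6.5],[1,0,-6.5],[2,0,-6.5],[3,0,-6.5],[4,0,-6.5],[4.7,0,-6.5]],"roll":[0,0,0,0,0,0,-0.15,-0.3,-0.45,-0.6,-0.75,-0.9]}' 30; python3 - <<'E'
from h import *
st=show();to([.5,-.08,.22],.278+np.pi)
E
```

```text
t: 6.45
tcp_pos: [0.487, -0.0816, 0.225]
tool_rot: [0.828, 0.561, -0.0, -0.0]
force: [0.8, -0.8, 0.2]
finger_gap: 0.703
t 6.45 tcp [ 0.487  -0.0816  0.225 ] F [ 0.8 -0.8  0.2] gap 0.703 q [-0.39  0.39  1.78 -0.    0.97 -0.01]
dp cm [0.63 1.14 0.5 ]
roll -2.228788666566166
```

```bash
python3 -m creep '{"claw":[5,4,3,2,1,0,0,0,0,0,0,0],"dp":[[0,0,0],[0,0,0],[0,0,0],[0,0,0],[0,0,0],[0,0,0],[0,0,0],[0,0,0],[0,0,0],[0,0,0],[0,0,0],[0,0,0]],"roll":[-0.15,-0.3,-0.45,-0.6,-0.75,-0.9,-1.05,-1.2,-1.35,-1.5,-1.65,-1.8]}' 30; python3 - <<'E'
from h import *
st=show();to([.5,-.08,.22],.278+np.pi)
snap('wrist','wrist6')
E
```

```text
t: 7.65
tcp_pos: [0.4864, -0.0817, 0.2249]
tool_rot: [0.075, 0.997, -0.0, -0.001]
force: [-0.2, 0.2, -0.3]
finger_gap: 0.002
t 7.65 tcp [ 0.4864 -0.0817  0.2249] F [-0.2  0.2 -0.3] gap 0.002 q [-0.39  0.39  1.78 -0.    0.97 -1.81]
dp cm [-1.32  0.37  0.49]
roll -0.4289539516110876
```

View pics/wrist6.png

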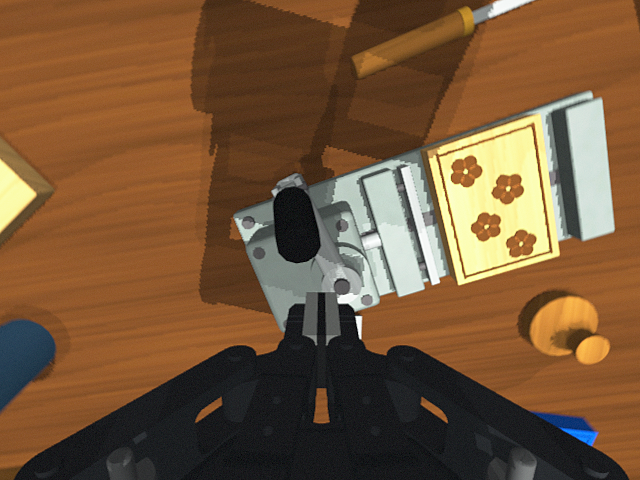

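```bash
python3 - <<'E'
from h import *
to([.495,-.0805,.166],.278+np.pi)
E
```

```text
dp cm [-0.85  0.24  5.89]
roll -0.42511592677976573
```

```bash
python3 -m creep '{"claw":[0,0,0,0,0,0],"dp":[[-0.85,0.24,0],[-0.85,0.24,0],[-0.85,0.24,2],[-0.85,0.24,4],[-0.85,0.24,5.8],[-0.85,0.24,5.8]],"roll":[-0.15,-0.3,-0.425,-0.425,-0.425,-0.425]}' 30; python3 - <<'E'
from h import *
st=show();to([.495,-.0805,.166],.278+np.pi)
E
```

```text
t: 8.3
tcp_pos: [0.4937, -0.08, 0.1651]
tool_rot: [-0.132, 0.991, 0.001, -0.003]
force: [0.1, 0.4, -0.9]
finger_gap: 0.003
t 8.3 tcp [ 0.4937 -0.08    0.1651] F [ 0.1  0.4 -0.9] gap 0.003 q [-0.38  0.49  1.82 -0.    0.83 -2.22]
dp cm [-0.11 -0.08 -0.09]
roll -0.012222865876321265
```

```bash
python3 -m creep '{"claw":[0,0,0,0,0,0,0,0],"dp":[[0.5,0,0],[1,0,0],[1.4,0,0],[1.8,0,0],[2.1,0,0],[2.4,0,0],[2.6,0,0],[2.6,0,0]],"roll":[0,0,0,0,0,0,0,0]}' 30; python3 - <<'E'
from h import *
st=show()
E
```

```text
t: 9.1
tcp_pos: [0.4704, -0.0874, 0.1672]
tool_rot: [-0.134, 0.991, -0.0, -0.0]
force: [3.1, 0.8, 2.6]
finger_gap: 0.002
t 9.1 tcp [ 0.4704 -0.0874  0.1672] F [3.1 0.8 2.6] gap 0.002 q [-0.42  0.47  1.88 -0.    0.8  -2.26]
```

```bash
python3 -m creep '{"claw":[0,0,0],"dp":[[0.2,0,0],[0.4,0,0],[0.4,0,0]],"roll":[0,0,0]}'; python3 -m creep '{"claw":[0,0],"dp":[[0.2,0,0],[0.2,0,0]],"roll":[0,0]}';  python3 -m creep '{"claw":[0,0],"dp":[[0.2,0,0],[0.2,0,0]],"roll":[0,0]}'
```

```text
t: 9.4
tcp_pos: [0.4665, -0.0884, 0.167]
tool_rot: [-0.134, 0.991, 0.0, -0.0]
force: [3.4, 1.4, 2.3]
finger_gap: -0.001
t: 9.6
tcp_pos: [0.4658, -0.0891, 0.1672]
tool_rot: [-0.133, 0.991, -0.0, 0.001]
force: [4.3, 1.2, 2.2]
finger_gap: -0.002
t: 9.8
tcp_pos: [0.4656, -0.09, 0.1674]
tool_rot: [-0.133, 0.991, -0.001, 0.003]
force: [8.3, 2.0, -0.4]
finger_gap: -0.002
```

```bash
python3 -m creep '{"claw":[0,0],"dp":[[0.2,0,0],[0.2,0,0]],"roll":[0,0]}'; python3 - <<'E'
from h import *
s=snap('top','top7'); 
i=s['image'][230:330,320:420,::-1]; cv2.imwrite('pics/t7c.png',cv2.resize(i,None,fx=5,fy=5,interpolation=cv2.INTER_CUBIC))
s=snap('scene','scene7'); 
i=s['image'][170:290,235:355,::-1]; cv2.imwrite('pics/s7c.png',cv2.resize(i,None,fx=5,fy=5,interpolation=cv2.INTER_CUBIC))
snap('wrist','wrist7')
E
```

```text
t: 10.0
tcp_pos: [0.4654, -0.0907, 0.1676]
tool_rot: [-0.133, 0.991, -0.001, 0.005]
force: [12.1, 2.9, -2.6]
finger_gap: 0.005
```

View pics/s7c.png

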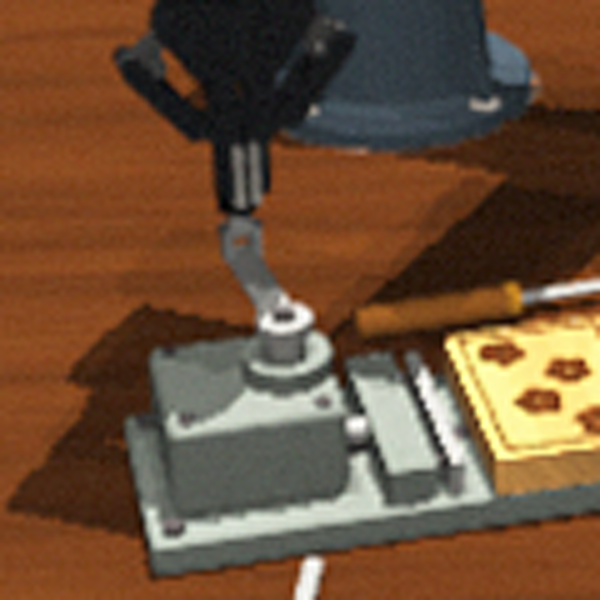

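View pics/wrist7.png

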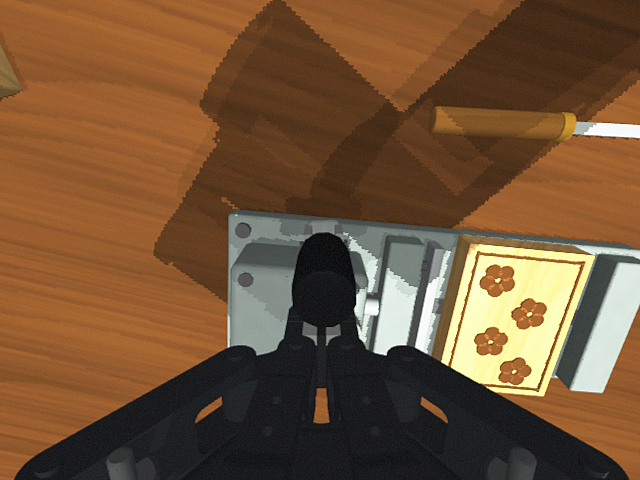

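```bash
python3 - <<'E'
from h import *
s=ld('wrist7'); P=cloud(s); show()
for v in range(236,325,8): print(v,(P[v,323]*1000).round(0))
E
```

```text
t 10.15 tcp [ 0.4654 -0.0907  0.1675] F [13.   3.8 -2.3] gap 0.003 q [-0.43  0.46  1.89  0.    0.78 -2.27]
236 [ 433. -100.  143.]
244 [ 390. -112.  290.]
252 [ 433. -100.  165.]
260 [ 433. -100.  172.]
268 [ 434. -100.  179.]
276 [435. -99. 181.]
284 [439. -98. 180.]
292 [441. -97. 181.]
300 [444. -97. 181.]
308 [447. -96. 182.]
316 [450. -95. 181.]
324 [453. -94. 182.]
```

```bash
python3 -m creep '{"claw":[0,0,0,1,3,5,6,6,6],"dp":[[-1,0,0],[-1.5,0,0],[-1.5,0,-3],[-1.5,0,-6.5],[-1.5,0,-6.5],[0,0,-6.5],[1.5,0,-6.5],[1.5,0,-6.5],[1.5,0,-6.5]],"roll":[0,0,0,0,0,0,0,0,0]}' 30; python3 - <<'E'
from h import *
st=show();s=snap('wrist','wrist8'); P=cloud(s); 
m=(s['image'].max(2)<60)&(abs(P[...,2]-.181)<.003)&(np.hypot(P[...,0]-.445,P[...,1]+.097)<.025)
print(m.sum(),P[m].min(0),P[m].max(0),P[m].mean(0))
to([.4445,-.0965,.16],.30+np.pi)
E
```

```text
t: 11.05
tcp_pos: [0.4458, -0.0937, 0.2314]
tool_rot: [-0.133, 0.991, 0.001, -0.001]
force: [0.2, 0.3, 0.7]
finger_gap: 0.7
t 11.05 tcp [ 0.4458 -0.0937  0.2314] F [0.2 0.3 0.7] gap 0.7 q [-0.45  0.33  1.86 -0.    0.95 -2.29]
1302 [ 0.4326646  -0.10765663  0.17800209] [ 0.45506013 -0.08541663  0.18294691] [ 0.44310305 -0.09653919  0.18106786]
dp cm [ 0.25 -0.21  7.16]
roll -0.03199669725663057
```

View pics/wrist8.png

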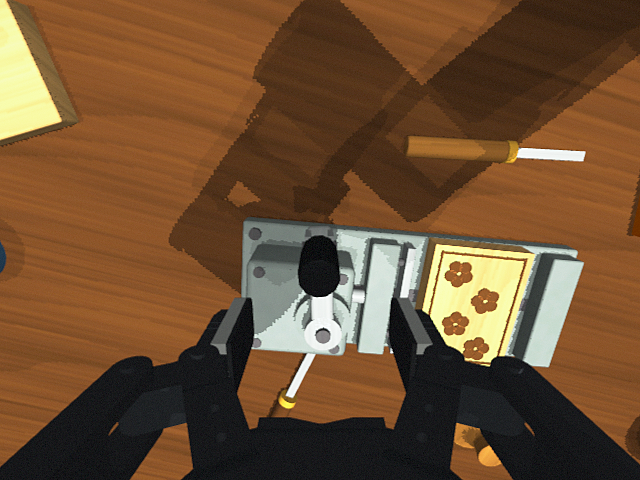

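```bash
python3 -m creep '{"claw":[6,6,6,5,4,3,2.7,2.7,2.7],"dp":[[0.3,-0.2,3],[0.3,-0.2,6],[0.3,-0.2,7.1],[0.3,-0.2,7.1],[0.3,-0.2,7.1],[0.3,-0.2,7.1],[0.3,-0.2,7.1],[0.3,-0.2,7.1],[0.3,-0.2,7.1]],"roll":[0,0,0,0,0,0,-0.02,-0.02,-0.02]}' 30; python3 - <<'E'
from h import *
st=show();s=snap('wrist','wrist9')
to([.4438,-.0965,.16],.297+np.pi)
E
```

```text
t: 12.0
tcp_pos: [0.4444, -0.0968, 0.1616]
tool_rot: [-0.144, 0.99, -0.0, 0.0]
force: [-0.7, 0.2, 0.2]
finger_gap: 0.316
t 12.0 tcp [ 0.4444 -0.0968  0.1616] F [-0.7  0.2  0.2] gap 0.316 q [-0.46  0.45  1.94  0.    0.75 -2.32]
dp cm [0.05 0.04 0.15]
roll -0.008792062464506145
```

View pics/wrist9.png

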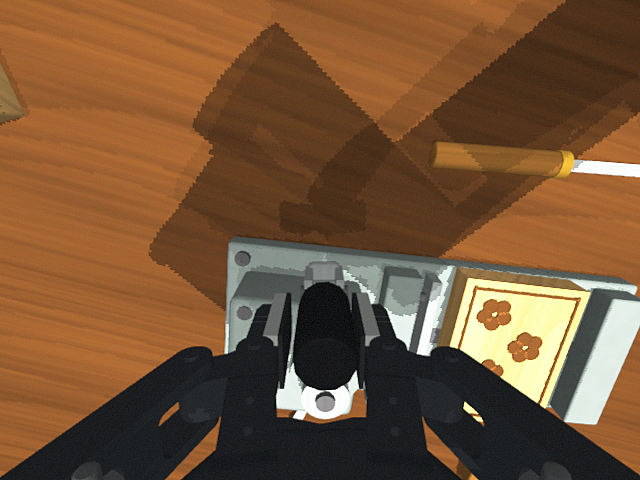

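```bash
cat >> h.py <<'E'
def crank():
    st=show(); d=st['tcp_pos'][:2]-O; n=d/np.linalg.norm(d); T=np.array([n[1],-n[0]])
    R=Ro.from_quat(st['tool_rot']).as_matrix(); er=np.arctan2(n@R[:2,1],n@R[:2,0])
    print('r',np.linalg.norm(d).round(4),'a',round(float(np.arctan2(d@YD,-d@XD)%(2*np.pi)),3),'rad',(st['force'][:2]@n).round(2),'tan',(st['force'][:2]@T).round(2),'tool x lag(roll to add)',round(float(er),3))
E
python3 -m creep '{"claw":[2.7,2.7,2.7,2.7,2.7,2.7,2.7,2.7,2.7,2.7,2.7,2.7],"dp":[[0.08,0.56,0],[0.02,1.12,0],[-0.08,1.68,0],[-0.21,2.22,0],[-0.39,2.76,0],[-0.6,3.28,0],[-0.85,3.79,0],[-1.13,4.28,0],[-1.45,4.74,0],[-1.79,5.19,0],[-2.17,5.6,0],[-2.58,5.99,0]],"roll":[0.07,0.14,0.21,0.28,0.35,0.42,0.49,0.56,0.63,0.7,0.77,0.84]}' 30; python3 -c "
from h import *
crank()"
```

```text
t: 13.25
tcp_pos: [0.451, -0.0331, 0.1614]
tool_rot: [0.273, 0.962, -0.002, -0.001]
force: [-3.4, -6.0, 3.8]
finger_gap: 0.321
t 13.25 tcp [ 0.451  -0.0331  0.1614] F [-3.4 -6.   3.8] gap 0.321 q [-0.32  0.45  1.94 -0.    0.75 -1.33]
r 0.0806 a 0.696 rad -0.0 tan -6.89 tool x lag(roll to add) -0.034
```

```bash
python3 -m creep '{"claw":[2.7,2.7,2.7,2.7,2.7,2.7,2.7,2.7,2.7,2.7,2.7,2.7],"dp":[[-0.02,0.56,0],[-0.08,1.12,0],[-0.18,1.68,0],[-0.31,2.22,0],[-0.49,2.76,0],[-0.7,3.28,0],[-0.95,3.79,0],[-1.23,4.28,0],[-1.55,4.74,0],[-1.89,5.19,0],[-2.27,5.6,0],[-2.68,5.99,0]],"roll":[0.07,0.14,0.21,0.28,0.35,0.42,0.49,0.56,0.63,0.7,0.77,0.84]}' 30; python3 -c "
from h import *
crank()"
```

```text
t: 14.45
tcp_pos: [0.5019, 0.0056, 0.1608]
tool_rot: [0.642, 0.767, -0.003, -0.004]
force: [-7.5, -0.6, 6.1]
finger_gap: 0.32
t 14.45 tcp [0.5019 0.0056 0.1608] F [-7.5 -0.6  6.1] gap 0.32 q [-0.21  0.5   1.82 -0.    0.83 -0.39]
r 0.0809 a 1.51 rad 1.17 tan -7.39 tool x lag(roll to add) -0.062
```

```bash
python3 -m creep '{"claw":[2.7,2.7,2.7,2.7,2.7,2.7,2.7,2.7,2.7,2.7,2.7,2.7],"dp":[[-0.02,0.56,-0.1],[-0.08,1.12,-0.2],[-0.18,1.68,-0.2],[-0.31,2.22,-0.2],[-0.49,2.76,-0.2],[-0.7,3.28,-0.2],[-0.95,3.79,-0.2],[-1.23,4.28,-0.2],[-1.55,4.74,-0.2],[-1.89,5.19,-0.2],[-2.27,5.6,-0.2],[-2.68,5.99,-0.2]],"roll":[0.07,0.14,0.2,0.27,0.34,0.41,0.48,0.55,0.62,0.68,0.75,0.82]}' 30; python3 - <<'E'
from h import *
crank()
s=snap('top','top10')
i=s['image'][200:330,220:410,::-1]; cv2.imwrite('pics/t10c.png',cv2.resize(i,None,fx=4.2,fy=4.2,interpolation=cv2.INTER_CUBIC))
E
```

```text
t: 15.65
tcp_pos: [0.5646, -0.0086, 0.1613]
tool_rot: [0.894, 0.447, -0.005, -0.005]
force: [-7.3, 4.0, -1.1]
finger_gap: 0.314
t 15.65 tcp [ 0.5646 -0.0086  0.1613] F [-7.3  4.  -1.1] gap 0.314 q [-0.21  0.57  1.66  0.    0.92  0.43]
r 0.0778 a 2.344 rad -0.78 tan -8.33 tool x lag(roll to add) -0.048
```

View pics/t10c.png

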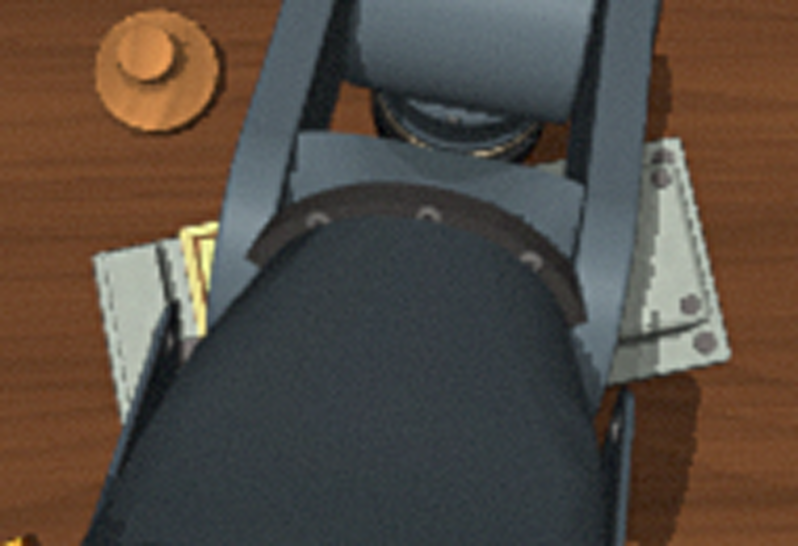

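```bash
cat >> h.py <<'E'
def handle(f):
    s=snap('wrist',f); P=cloud(s); st=manip.sense(); T=st['tcp_pos']
    m=(s['image'].max(2)<60)&(P[...,2]>.172)&(P[...,2]<.186)&(np.hypot(P[...,0]-T[0],P[...,1]-T[1])<.022)
    m[:, :285]=0; m[:,360:]=0
    d=P[m]; A=np.c_[d[:,:2]-d[:,:2].mean(0),np.ones(len(d))]
    for _ in range(8):
        c=np.linalg.lstsq(A,d[:,2],rcond=None)[0]; r=abs(A@c-d[:,2]); k=r<max(.0015,np.median(r)*2); A,d=A[k],d[k]
    g=O-T[:2]; g/=np.linalg.norm(g)
    print('top disc n',len(d),'centre',d.mean(0).round(4),'r from O',np.linalg.norm(d.mean(0)[:2]-O).round(4),'slope inward',(c[:2]@g).round(3))
E
python3 - <<'E'
from h import *
handle('wrist10'); crank()
E
```

```text
top disc n 2579 centre [ 0.5669 -0.0057  0.181 ] r from O 0.0815 slope inward 0.04
t 15.75 tcp [ 0.5657 -0.0091  0.1613] F [-3.8  3.2 -2.4] gap 0.32 q [-0.21  0.57  1.66  0.    0.92  0.43]
r 0.0779 a 2.359 rad 0.5 tan -4.95 tool x lag(roll to add) -0.032
```

View pics/wrist10.png

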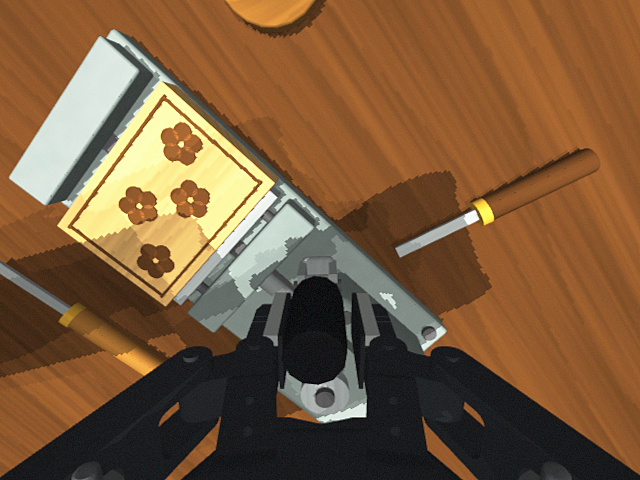

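```bash
python3 -m creep '{"claw":[2.7,2.7,2.7,2.7,2.7,2.7,2.7,2.7,2.7,2.7],"dp":[[0.1,0.56,0],[0.15,1.12,0],[0.12,1.68,0],[-0.01,2.22,0],[-0.19,2.76,0],[-0.4,3.28,0],[-0.65,3.79,0],[-0.93,4.28,0],[-0.93,4.28,0],[-0.93,4.28,0]],"roll":[0.07,0.13,0.2,0.27,0.34,0.41,0.48,0.55,0.55,0.55]}' 30; python3 - <<'E'
from h import *
crank()
handle('wrist11'); crank()
E
```

```text
t: 16.75
tcp_pos: [0.5958, -0.0415, 0.1614]
tool_rot: [0.982, 0.188, -0.003, -0.003]
force: [-1.4, 4.4, -3.6]
finger_gap: 0.317
t 16.75 tcp [ 0.5958 -0.0415  0.1614] F [-1.4  4.4 -3.6] gap 0.317 q [-0.26  0.6   1.58  0.    0.97  0.93]
r 0.0812 a 2.921 rad 0.39 tan -4.58 tool x lag(roll to add) -0.019
top disc n 2477 centre [ 0.5954 -0.0405  0.1809] r from O 0.0812 slope inward 0.039
t 16.8 tcp [ 0.5958 -0.0415  0.1614] F [-1.8  4.6 -4. ] gap 0.314 q [-0.26  0.6   1.58  0.    0.97  0.93]
r 0.0811 a 2.921 rad 0.15 tan -4.88 tool x lag(roll to add) -0.019
```

View pics/wrist11.png

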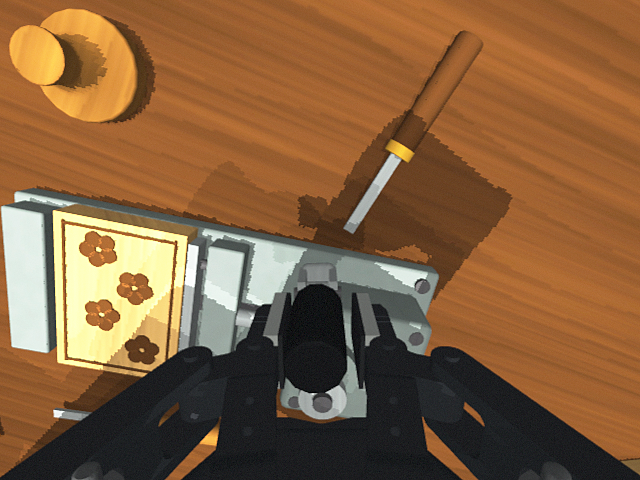

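```bash
python3 - <<'E'
from h import *
s=ld('wrist11'); P=cloud(s)
for v in (240,270,300,330,345):
    for u in range(30,66,3):
        p=P[v,u]; print((round(float((p[:2]-O)@YD*1000)),round(float(p[2]*1000))),end=' ')
    print()
im=s['image'].astype(int); m=(im[...,0]>150)&(im[...,0]-im[...,2]>60)&(abs(P[...,2]-.044)<.004)
Y=(P[m][:,:2]-O)@YD; print('board top y',np.percentile(Y,[0.5,2,50,98,99.5]).round(4),m.sum())
E
```

```text
(226, 41) (224, 41) (221, 42) (220, 41) (218, 40) (217, 39) (216, 37) (216, 34) (206, 44) (205, 43) (203, 42) (200, 44) 
(227, 41) (225, 41) (223, 41) (220, 42) (218, 42) (217, 40) (215, 39) (216, 35) (216, 31) (206, 43) (203, 44) (201, 43) 
(228, 41) (226, 41) (224, 41) (221, 41) (218, 42) (217, 41) (217, 38) (216, 35) (215, 34) (206, 43) (204, 43) (201, 44) 
(230, 41) (228, 41) (225, 41) (222, 42) (220, 41) (218, 41) (217, 39) (216, 37) (215, 35) (207, 43) (205, 42) (203, 43) 
(230, 41) (228, 41) (225, 41) (223, 41) (221, 40) (219, 40) (217, 40) (216, 37) (216, 35) (216, 31) (205, 43) (203, 43) 
board top y [0.1132 0.1146 0.1611 0.2057 0.2069] 14469
```

```bash
python3 -m creep '{"claw":[2.7,2.7,2.7,2.7,2.7,2.7,2.7,2.7,2.7,2.7,2.7],"dp":[[-0.02,0.56,0],[-0.08,1.12,0],[-0.18,1.68,0],[-0.29,2.22,0],[-0.44,2.76,0],[-0.65,3.28,0],[-0.9,3.79,0],[-1.18,4.28,0],[-1.5,4.74,0],[-1.5,4.74,0],[-1.5,4.74,0]],"roll":[0.07,0.14,0.21,0.28,0.35,0.42,0.49,0.56,0.63,0.63,0.63]}' 30; python3 - <<'E'
from h import *
crank()
handle('wrist12'); crank()
s=ld('wrist12');P=cloud(s)
im=s['image'].astype(int); m=(im[...,0]>150)&(im[...,0]-im[...,2]>60)&(abs(P[...,2]-.044)<.004)
Y=(P[m][:,:2]-O)@YD; print('board top y',np.percentile(Y,[0.5,2,50,98,99.5]).round(4),m.sum())
E
```

```text
t: 17.9
tcp_pos: [0.601, -0.0911, 0.1617]
tool_rot: [0.992, -0.125, -0.002, -0.002]
force: [1.2, 4.8, -5.2]
finger_gap: 0.319
t 17.9 tcp [ 0.601  -0.0911  0.1617] F [ 1.2  4.8 -5.2] gap 0.319 q [-0.34  0.62  1.55  0.    0.98  1.48]
r 0.082 a 3.542 rad 0.1 tan -4.97 tool x lag(roll to add) -0.029
top disc n 2384 centre [ 0.6003 -0.0896  0.1809] r from O 0.081 slope inward 0.048
t 17.95 tcp [ 0.601  -0.0911  0.1618] F [ 1.2  4.8 -3.9] gap 0.316 q [-0.34  0.62  1.55  0.    0.98  1.48]
r 0.0821 a 3.542 rad 0.08 tan -4.92 tool x lag(roll to add) -0.029
board top y [0.1182 0.1188 0.1748 0.2081 0.2094] 1965
```

View pics/wrist12.png

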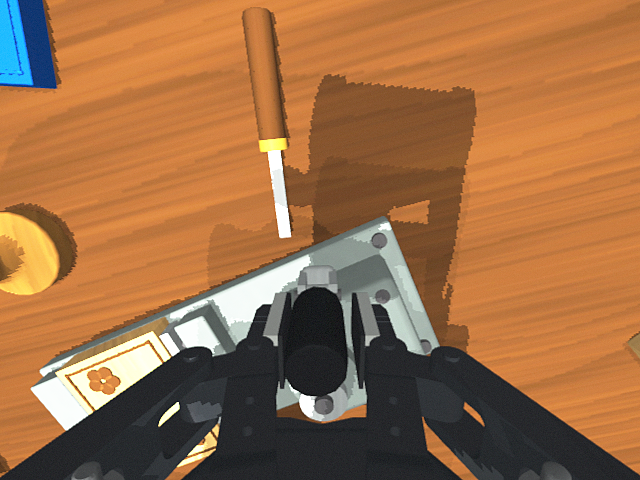

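```bash
python3 -m creep '{"claw":[2.7,2.7,2.7,2.7,2.7,2.7,2.7,2.7],"dp":[[-0.02,0.56,0],[-0.08,1.12,0],[-0.18,1.68,0],[-0.31,2.22,0],[-0.49,2.76,0],[-0.7,3.28,0],[-0.7,3.28,0],[-0.7,3.28,0]],"roll":[0.07,0.14,0.21,0.28,0.35,0.42,0.42,0.42]}' 30; python3 - <<'E'
from h import *
crank()
E
```

```text
t: 18.75
tcp_pos: [0.588, -0.1212, 0.162]
tool_rot: [0.944, -0.33, -0.0, -0.002]
force: [5.8, 5.9, -5.0]
finger_gap: 0.319
t 18.75 tcp [ 0.588  -0.1212  0.162 ] F [ 5.8  5.9 -5. ] gap 0.319 q [-0.39  0.6   1.58  0.01  0.96  1.85]
r 0.0825 a 3.943 rad 1.26 tan -8.22 tool x lag(roll to add) -0.049
```

```bash
python3 -m creep '{"claw":[2.7,2.7,2.7,2.7],"dp":[[0.05,0.35,0],[0.05,0.7,0],[0.05,0.7,0],[0.05,0.7,0]],"roll":[0.04,0.07,0.07,0.07]}' 30; python3 - <<'E'
from h import *
crank()
E
```

```text
t: 19.15
tcp_pos: [0.5853, -0.1267, 0.1621]
tool_rot: [0.932, -0.363, 0.001, -0.003]
force: [7.0, 6.7, -7.1]
finger_gap: 0.316
t 19.15 tcp [ 0.5853 -0.1267  0.1621] F [ 7.   6.7 -7.1] gap 0.316 q [-0.4   0.6   1.58  0.01  0.95  1.91]
r 0.0838 a 4.015 rad 1.09 tan -9.65 tool x lag(roll to add) -0.047
```

```bash
python3 -m creep '{"claw":[2.7,2.7,2.7,2.7],"dp":[[0,0.25,0.1],[0,0.4,0.1],[0,0.4,0.1],[0,0.4,0.1]],"roll":[0.03,0.03,0.03,0.03]}' 30; python3 - <<'E'
from h import *
crank()
handle('wrist13'); crank()
E
```

```text
t: 19.55
tcp_pos: [0.5836, -0.1294, 0.162]
tool_rot: [0.926, -0.377, 0.002, -0.003]
force: [9.3, 8.5, -4.2]
finger_gap: 0.316
t 19.55 tcp [ 0.5836 -0.1294  0.162 ] F [ 9.3  8.5 -4.2] gap 0.316 q [-0.41  0.6   1.59  0.01  0.95  1.93]
r 0.0843 a 4.053 rad 1.23 tan -12.52 tool x lag(roll to add) -0.039
top disc n 2327 centre [ 0.5825 -0.1253  0.181 ] r from O 0.0808 slope inward 0.05
t 19.6 tcp [ 0.5837 -0.1294  0.162 ] F [ 9.2  8.  -4. ] gap 0.318 q [-0.41  0.6   1.59  0.01  0.95  1.93]
r 0.0843 a 4.052 rad 1.5 tan -12.08 tool x lag(roll to add) -0.039
```

View pics/wrist13.png

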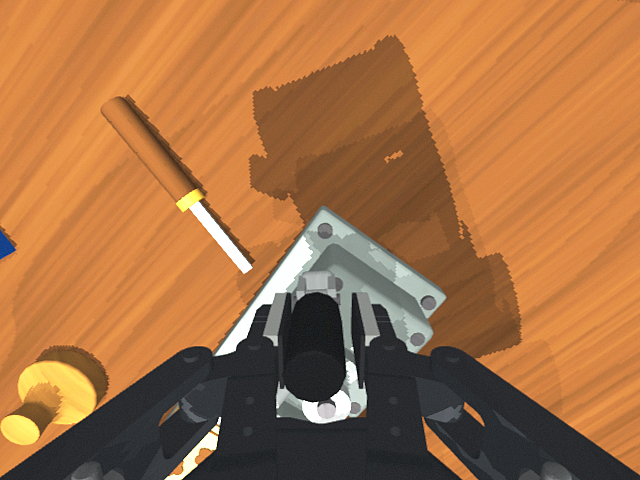

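```bash
python3 -m creep '{"claw":[2.7,2.7,2.7,2.7],"dp":[[0,0,0],[0,0,0],[0,0,0],[0,0,0]],"roll":[0,0,0,0]}' 30; python3 - <<'E'
from h import *
crank()
E
```

```text
t: 20.0
tcp_pos: [0.5836, -0.1294, 0.162]
tool_rot: [0.926, -0.377, 0.002, -0.003]
force: [7.9, 8.7, -4.7]
finger_gap: 0.313
t 20.0 tcp [ 0.5836 -0.1294  0.162 ] F [ 7.9  8.7 -4.7] gap 0.313 q [-0.41  0.6   1.59  0.01  0.95  1.93]
r 0.0843 a 4.053 rad 0.02 tan -11.73 tool x lag(roll to add) -0.039
```

```bash
python3 -m creep '{"claw":[2.7,2.8,3.5,4.5,5.5,6,6,6],"dp":[[0,-0.2,0],[0,-0.4,0],[0,-0.5,0],[0,-0.5,0],[0,-0.5,0],[0,-0.5,-2],[0,-0.5,-5],[0,-0.5,-7.5]],"roll":[0,0,0,0,0,0,0,0]}' 30; python3 - <<'E'
from h import *
crank()
s=snap('wrist','wrist14')
E
```

```text
t: 20.8
tcp_pos: [0.5839, -0.1289, 0.2381]
tool_rot: [0.927, -0.376, -0.0, 0.0]
force: [-0.3, 0.2, 0.0]
finger_gap: 0.708
t 20.8 tcp [ 0.5839 -0.1289  0.2381] F [-0.3  0.2  0. ] gap 0.708 q [-0.4   0.51  1.52 -0.    1.12  1.94]
r 0.0842 a 4.046 rad -0.34 tan 0.06 tool x lag(roll to add) -0.044
```

View pics/wrist14.png

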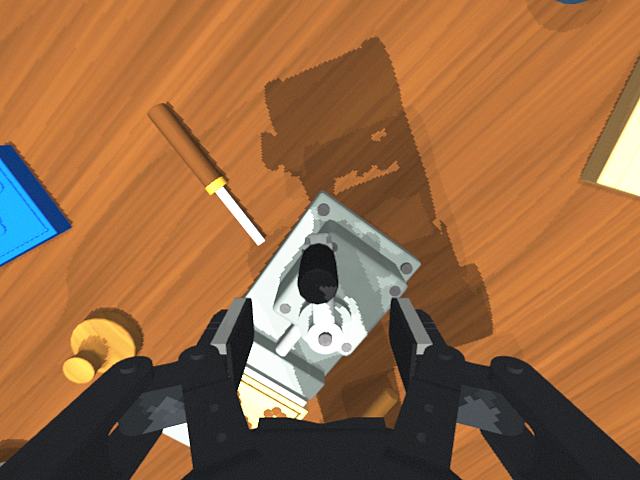

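```bash
python3 - <<'E'
from h import *
s=ld('wrist14'); P=cloud(s)
for v in range(240,304,5): 
    p=P[v,317]; d=p[:2]-O; print(v,'r',(np.linalg.norm(d)*1000).round(1),'z',(p[2]*1000).round(1))
i=s['image'][210:370,240:400,::-1]; cv2.imwrite('pics/w14c.png',cv2.resize(i,None,fx=3.5,fy=3.5,interpolation=cv2.INTER_CUBIC))
to([.45,.35,.34])
E
```

```text
240 r 84.4 z 107.6
245 r 91.3 z 141.0
250 r 91.9 z 153.0
255 r 91.7 z 162.0
260 r 91.8 z 170.9
265 r 91.5 z 177.9
270 r 89.7 z 181.0
275 r 87.1 z 181.8
280 r 83.8 z 181.2
285 r 80.7 z 181.0
290 r 77.7 z 181.0
295 r 74.6 z 181.0
300 r 71.8 z 181.7
dp cm [-43.12 -24.96 -10.  ]
```

View pics/w14c.png

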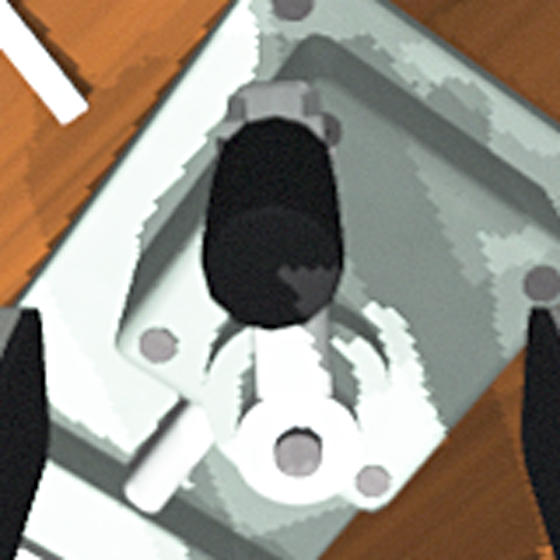

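```bash
python3 -m creep '{"claw":[6,6,6,6,6,6,6,6,6,6,6,6],"dp":[[0,0,-3],[-2,-1,-6],[-6,-3.5,-9],[-10,-6,-10],[-14,-8,-10],[-18,-10.5,-10],[-22,-13,-10],[-26,-15,-10],[-30,-17.5,-10],[-34,-20,-10],[-38,-22,-10],[-42,-24.5,-10]],"roll":[0,0,0,0,0,0,0,0,0,0,0,0]}'; python3 - <<'E'
from h import *
show()
s=snap('top','top15')
i=s['image'][200:330,220:410,::-1]; cv2.imwrite('pics/t15c.png',cv2.resize(i,None,fx=4.2,fy=4.2,interpolation=cv2.INTER_CUBIC))
snap('scene','scene15')
E
```

```text
t: 22.05
tcp_pos: [0.4522, 0.3409, 0.337]
tool_rot: [0.927, -0.376, -0.0, 0.0]
force: [0.3, -0.1, 0.4]
finger_gap: 0.703
t 22.05 tcp [0.4522 0.3409 0.337 ] F [ 0.3 -0.1  0.4] gap 0.703 q [ 0.45  0.36  1.47 -0.    1.31  2.79]
```

View pics/t15c.png

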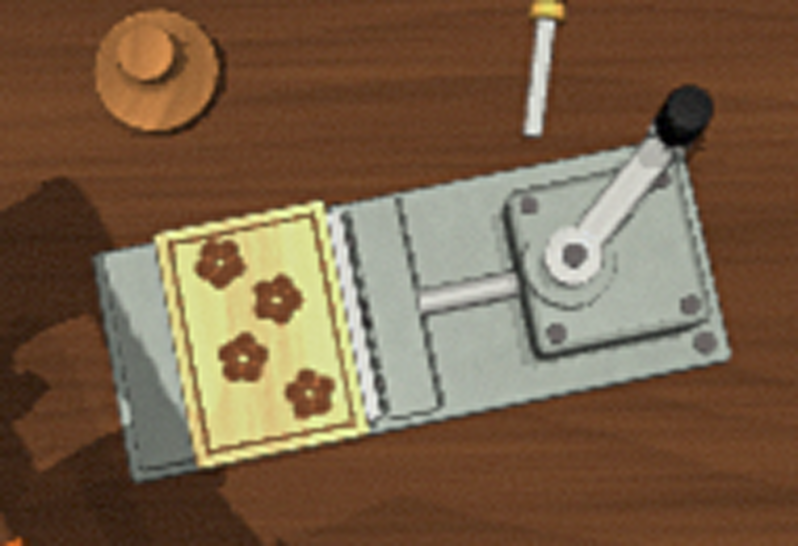

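View pics/scene15.png

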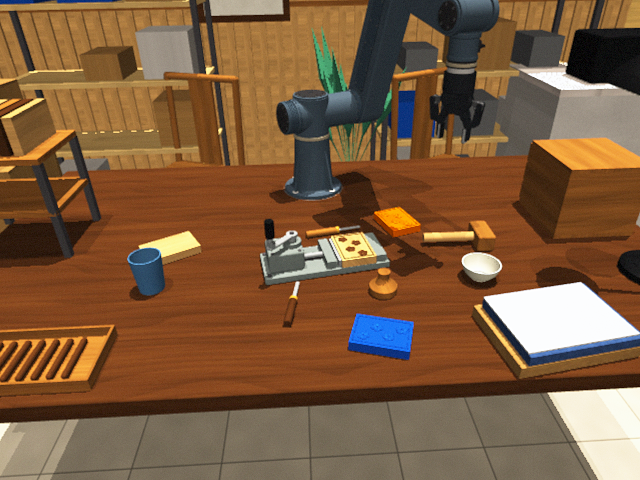

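```bash
python3 -m creep '{"claw":[6,6],"dp":[[0,0,0],[0,0,0]],"roll":[0,0]}' && python3 -c "
from h import *
show(); print(workorder.sign_off())"
```

```text
t: 22.35
tcp_pos: [0.4535, 0.3387, 0.3369]
tool_rot: [0.927, -0.376, -0.0, 0.001]
force: [0.3, -0.2, -0.6]
finger_gap: 0.708
t 22.35 tcp [0.4535 0.3387 0.3369] F [ 0.3 -0.2 -0.6] gap 0.708 q [ 0.44  0.36  1.47 -0.    1.31  2.79]
the job is handed in; nothing more can be done
None
```

The handle stands fully upright and the board is clamped between the jaws. I let go, moved clear and handed the job in at 22.35 s.

- **Handle:** My first pull with the handle gripped slipped and left it about 0.36 rad short of upright. I let go and pushed it with closed fingers until the force rose to about 12 N at its stop. After I let go at the end, its side measured vertical and its top flat.
- **Crank:** I turned it clockwise about 4.2 rad, with the open fingers loosely around the sleeve.
- **Clamping force:** At the last halt the push read 11.7 N, falling from 12.5 N, against about 4.9 N with the jaw free. That is above the 10 to 11 N aim.
    - From the push, the clamping is about 56 N; from jaw travel against the springs, about 48 N.
    - Both are inside 25 to 60 N and well short of 75 N, so I left it there.
- **Final pictures:** The board lies against both jaws. The things around the vise look to be where they were, which I judged by eye and did not measure. The robot is touching nothing.

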